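# Draw out the loaded brush tray and shut the empty one

## Robot

A 6-joint arm with a two-finger parallel gripper is mounted at the origin on the work surface. World frame = base frame: x ahead of the robot, y to its left, z up, the work surface at z = 0. Lengths are in mm, angles in rad, forces in N, time in s.
With the tool pointing down it reaches from about 325 to 850 mm from the base axis. Payload 4.4 kg.
Tool frame: the origin (TCP) lies midway between the tips of the shut fingers; the grasp point (between the pads) lies 19 mm behind it (hold_point_z is the distance from the TCP to the grasp point, in mm); x points along the fingers, z is the direction in which the jaws open and shut, and the axes are right-handed (so a half turn about x gives the same grasp; the last joint's range is limited). The gripper opens to 94 mm and grips with 3 to 60 N. Pads are 16 mm wide; open, the fingers measure 119 mm over their backs; the gripper's body (75 mm by 177 mm) begins 78 mm behind the grasp point.
Start: joints at [1.188, 0.207, 1.542, -0, 1.393, -0.15], TCP at [132.104, 559.621, 205.447] pointing down, gripper open.
Joint ranges: [-2.73, 2.73], [-0.86, 2.22], [0.23, 2.46], [-1.11, 4.25], [0.08, 2.63], [-2.82, 2.82]. Speed limits (rad/s): [2.79, 2.79, 3.14, 3.14, 3.14, 3.14].

## Interface

Orientations are given as a 3x3 rotation matrix whose columns are the frame's x, y, z axes.
In Python, from station import * gives the robot as it stands.
- The arm moves only by the tool carry_out, never from a script. Its argument "plan" is a list of rows, each an object of numbers: "tx", "ty", "tz": the shift along the tool's x, y, z in cm; "yaw": the turn about the tool's x in degrees; "hand": the closure, from 0 (fully open) to 1 (shut). A call has 1 to 20 rows; each row is the pose to reach, as a shift and turn from the pose measured when the call began, along the tool's axes at that moment; what a row does not reach only later rows make up. A row lasts 1/12 s, in which the tool goes at most 41.7 mm and 7.16 degrees, less where a joint would pass 70% of its speed; a pose out of reach is approached as far as the arm can. A call with a gripper value outside its range is refused whole. The fingers move at their own pace and stop on an object; "newtons" is the grip in N (left out, the last holds). Time passes only in rows, so rows that repeat a pose let the fingers close. It gives the time, the measured TCP pose, the force and the opening at its end, in the units of the state.
- get_obs(): the state, without advancing time (a new reading comes with each control period).
- snapshot(name): name is "scene" or "top" or "wrist"; returns a dict with "image" (400x640x3 uint8, blue, green, red), "intrinsics" (3x3 intrinsics, pixels), "k1" (the pictures are not rectified: a ray, as slopes to the right and down, at radius r is drawn at 1 + k1 r^2 times it, then the intrinsics apply), "world_to_cam" (4x4, takes a point from world to camera coordinates). Camera axes: x right, y down, z forward; pixel columns grow to the right and rows downward; lengths in mm; the calibration is good to about 2 mm. A picture is of the moment at which its call begins. There is no depth.
- close_job(): hands the job in, once; it reports no verdict.
The state is a dict: "clock": time; "joints": joint angles; "qvel": joint speeds; "effort": joint torques, N m; "ee_pos": TCP position; "tcp_rot": TCP orientation; "ft_force": force on the tool from outside, world axes, zero at the start; "wrist_torque": the same for the moment, N m; "finger_gap": opening from 0.0 (shut) to 1.0 (fully open).
Only numpy, scipy, OpenCV 4.12 (cv2) and the standard library are available. Lean on these libraries where they do the work, as an engineer would, in place of code of your own. Each camera call takes 0.05 s, during which the arm holds its last target.

## Task

Two slide trays of a brush-trimming fixture stand side by side. First hook the fingertips behind the lip of the tray with the wire brush in it and draw it towards the robot, fully out to its stop; then push the empty tray fully home. Do not grip the trays' lips, do not touch the brush, which must stay lying in its tray, and leave everything else on the bench where it is.

Things in the scene. Friction and masses are not known exactly. Their poses are not given: they have to be found in the camera images.
- loaded_tray (a joint): how far the loaded tray is drawn out along its rail, in m: 0 = fully home (away from the robot), 0.13 = fully out against its stop (towards the robot). It needs about 3 N to slide and stays where it is left.
- loaded_lip (a point): upturned lip at the robot-side end of the loaded tray, an aluminium plate 70 mm wide, 5 mm thick. This point: middle of its top edge on the hooking face (the one away from the robot), 49 mm above the bench; moves with the tray. x lies level along the rail and points home (drawing out is -x), y along the lip, z up. Its top stands 30 mm above the pocket floor behind it (+x).
- loaded_well (a point): point on the loaded tray's floor (19 mm above the bench), 110 mm in +x of the lip's hooking face; moves with the tray, axes as the lip's. Right behind the lip is an open finger pocket 55 mm long and 70 mm wide; then a 21 mm high wall and the well, 62 mm wide, 200 mm long.
- loaded_unit: fixed base of the loaded tray's slide, a steel plate 400 x 110 mm. Origin: on the bench, straight below where the lip's hooking face is when the tray is home; axes as the lip's. Guide rails either side of the tray rise to 24 mm above the bench; a grey bridge with a motor, 161 mm high, stands over the rail from 182 mm in +x of the origin.
- loaded_pad (a point): middle of the top edge, on the robot-side face, of the black rubber pad (70 mm wide, 6 mm thick, 35 mm high) that covers the robot-side face of the loaded tray's lip; 11 mm in -x of the lip point, axes as the lip's.
- empty_tray (a joint): how far the empty tray is drawn out along its rail, in m: 0 = fully home (away from the robot), 0.13 = fully out against its stop (towards the robot). It needs about 3 N to slide and stays where it is left.
- empty_lip (a point): upturned lip at the robot-side end of the empty tray, an aluminium plate 70 mm wide, 5 mm thick. This point: middle of its top edge on the hooking face (the one away from the robot), 49 mm above the bench; moves with the tray. x lies level along the rail and points home (drawing out is -x), y along the lip, z up. Its top stands 30 mm above the pocket floor behind it (+x).
- empty_well (a point): point on the empty tray's floor (19 mm above the bench), 110 mm in +x of the lip's hooking face; moves with the tray, axes as the lip's. Right behind the lip is an open finger pocket 55 mm long and 70 mm wide; then a 21 mm high wall and the well, 62 mm wide, 200 mm long.
- empty_unit: fixed base of the empty tray's slide, a steel plate 400 x 110 mm. Origin: on the bench, straight below where the lip's hooking face is when the tray is home; axes as the lip's. Guide rails either side of the tray rise to 24 mm above the bench; a grey bridge with a motor, 161 mm high, stands over the rail from 182 mm in +x of the origin.
- empty_pad (a point): middle of the top edge, on the robot-side face, of the black rubber pad (70 mm wide, 6 mm thick, 35 mm high) that covers the robot-side face of the empty tray's lip; 11 mm in -x of the lip point, axes as the lip's.
- brush: the finished wire brush lying loose in the loaded tray's well: black bristle part 90 mm long and 32 mm thick, and a 75 mm steel wire stem 5 mm thick on its +x side. Origin: underside of the bristle part's middle; x runs along the stem. Weighs about 60 g.
- spare_brush: another such brush (90 mm bristles, 75 mm stem), lying on the bench to the robot's right; origin under the bristles. Leave alone.
- tape: cardboard ring 90 mm across and 24 mm high, on the bench between the two slides; origin under its centre. Leave alone.
- oil: small grey bottle 40 mm across and 90 mm high, standing between the two slides; origin under its centre. Leave alone.
- ferrules: small blue open box 100 x 80 x 40 mm on the bench at the left; origin under its centre. Leave alone.
- wrench: steel wrench lying on the bench at the left. Leave alone.
- cup: white mug 72 mm across and 85 mm high on the bench at the left. Leave alone.
- gauge: plain steel cylinder 40 mm across and 30 mm high on the bench at the right. Leave alone.
There are look-alikes about, which are no part of the job. What is shaped like the brush but blue is not meant.

How it is judged:
By the outcome, as a careful person would: the job done as asked, in the order asked, and still so for the second after the job is handed in, with the robot touching nothing.
It also fails if it takes over 54 s, if anything falls off the work surface, if the arm or the gripper's body presses on something with over 40 N, if the wrist force passes 120 N, or if a joint passes its speed limit or range.

## Working session

There is one attempt and no reset: what is moved stays moved. The work goes in short steps, Python scripts to look and compute and a tool call to move; the robot and the scene stay as the last step left them, time stands still between calls to the robot, and variables do not carry over. Pictures are saved under pics/ and viewed, and the job is handed in when it is done.

Besides the shell and the picture viewer there is one more tool, called after ">>>" by a JSON object that holds its "api" and its "payload". carry_out: Moves the arm, as the interface text tells. Its arguments: {"type":"object","properties":{"plan":{"type":"array"},"newtons":{"type":"number"}},"required":["plan"]}

```bash
ls; mkdir -p pics; python3 - <<'E'
from station import *
import cv2
o=get_obs()
for k in o: print(k,o[k])
for n in("scene","top","wrist"):
    s=snapshot(n); cv2.imwrite(f"pics/a_{n}.png",s["image"]); print(n,s["intrinsics"],s["k1"],s["world_to_cam"])
E
```

```text
pics
clock 0.0
joints [ 1.18846711e+00  2.07375047e-01  1.54292873e+00 -6.09655504e-06
  1.39348895e+00 -1.50481756e-01]
qvel [ 4.11644403e-05 -5.13241845e-06  9.67957986e-05  1.10316587e-03
 -1.98199749e-03 -8.44006483e-04]
effort [-8.61355857e-04 -3.70869541e+01 -2.81420392e+01  6.97087264e-02
  3.60282313e-02 -1.47413693e-04]
ee_pos [131.82464021 558.86994348 204.32829498]
tcp_rot [[-8.15240650e-04 -9.73243671e-01  2.29774002e-01]
 [-2.04346146e-03  2.29775220e-01  9.73241580e-01]
 [-9.99997580e-01  3.23891781e-04 -2.17610803e-03]]
ft_force [0.08414492 0.72652577 0.23717415]
wrist_torque [-0.00974464 -0.00820325 -0.00366447]
finger_gap 0.9982202556350223
scene [[458.18744053   0.         315.14227207]
 [  0.         458.18744053 209.52717121]
 [  0.           0.           1.        ]] -0.022515454238979212 [[ 6.05578814e-01  7.95724232e-01  9.86133732e-03 -3.29791346e+02]
 [ 6.31557856e-01 -4.73028352e-01 -6.14311690e-01 -2.96024312e+02]
 [-4.84158006e-01  3.78242150e-01 -7.89001839e-01  1.58389673e+03]
 [ 0.00000000e+00  0.00000000e+00  0.00000000e+00  1.00000000e+00]]
top [[505.5084794    0.         311.75002763]
 [  0.         505.5084794  206.59466047]
 [  0.           0.           1.        ]] 0.049057330809772086 [[ 1.71105955e-02 -9.99713917e-01  1.67126382e-02 -5.65329264e+00]
 [-9.91651193e-01 -1.91045069e-02 -1.27526188e-01  5.36901895e+02]
 [ 1.27808992e-01 -1.43910586e-02 -9.91694388e-01  1.66749767e+03]
 [ 0.00000000e+00  0.00000000e+00  0.00000000e+00  1.00000000e+00]]
wrist [[348.02434186   0.         316.441409  ]
 [  0.         348.02434186 199.69633008]
 [  0.           0.           1.        ]] -0.07323933737092664 [[ 2.29732710e-01  9.73250605e-01 -2.47807569e-03 -5.73244832e+02]
 [ 9.35596124e-01 -2.20141643e-01  2.76039037e-01 -2.88021673e+01]
 [ 2.68109632e-01 -6.57336742e-02 -9.61143230e-01  3.92713036e+02]
 [ 0.00000000e+00  0.00000000e+00  0.00000000e+00  1.00000000e+00]]
```

View pics/a_scene.png

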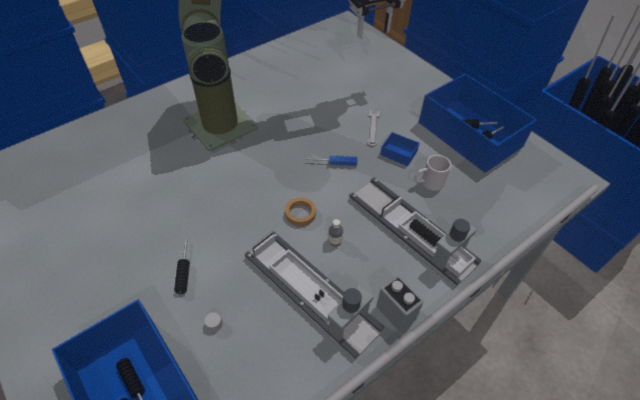

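View pics/a_top.png

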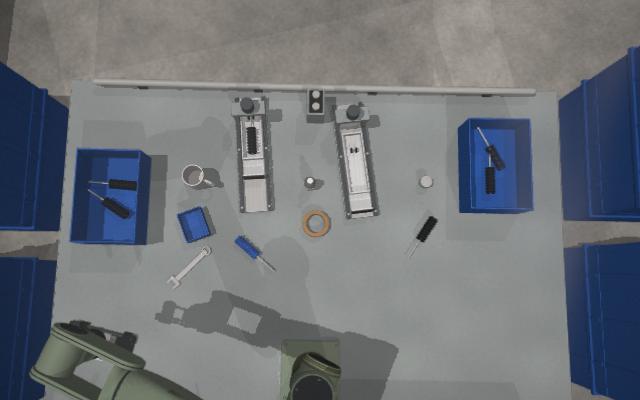

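View pics/a_wrist.png

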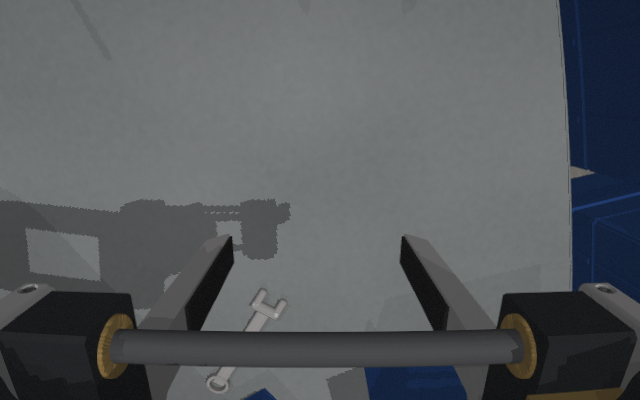

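The left slide (top view, around 253,160) holds the black brush, and the right one (355,170) is empty. I'll zoom in on both.

```bash
python3 - <<'E'
import cv2
t=cv2.imread("pics/a_top.png"); s=cv2.imread("pics/a_scene.png")
cv2.imwrite("pics/b_top.png",cv2.resize(t[90:225,225:390],None,fx=4.4,fy=4.4,interpolation=cv2.INTER_CUBIC))
cv2.imwrite("pics/b_scene.png",cv2.resize(s[170:360,240:490],None,fx=3.1,fy=3.1,interpolation=cv2.INTER_CUBIC))
E
```

```text
(no output)
```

View pics/b_top.png

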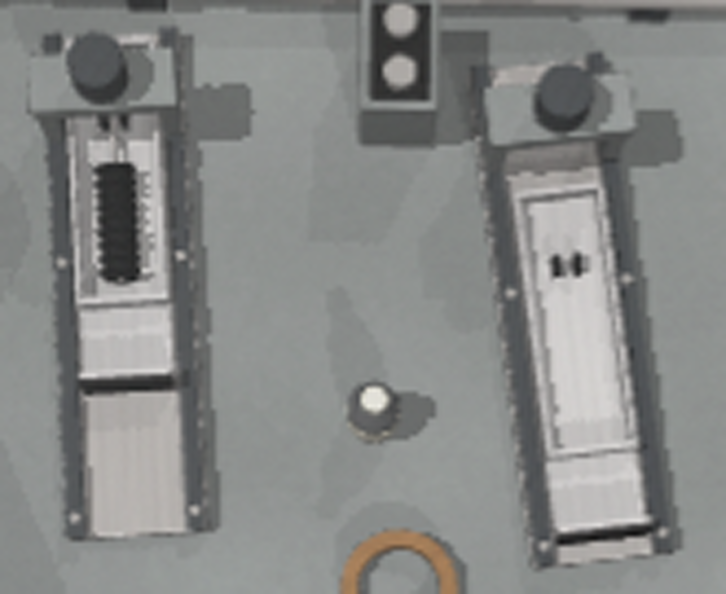

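View pics/b_scene.png

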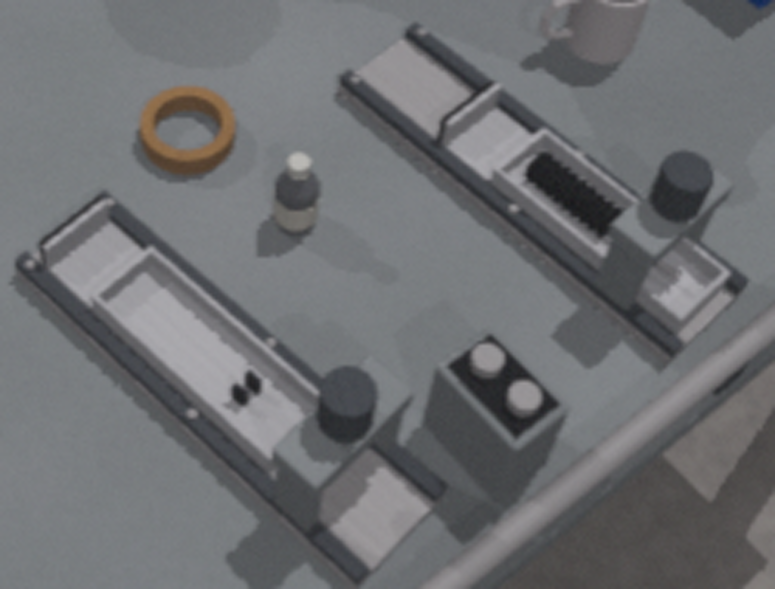

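```bash
cat > h.py <<'E'
import numpy as np, cv2
def ray(s,px):
    K=np.array(s["intrinsics"]);k1=s["k1"];T=np.array(s["world_to_cam"])
    d=np.array([(px[0]-K[0,2])/K[0,0],(px[1]-K[1,2])/K[1,1]]);u=d.copy()
    for _ in range(20): u=d/(1+k1*(u@u))
    R=T[:3,:3]; return -R.T@T[:3,3], R.T@np.array([u[0],u[1],1.])
def onz(s,px,z):
    c,d=ray(s,px); return c+d*(z-c[2])/d[2]
def proj(s,P):
    T=np.array(s["world_to_cam"]);q=T[:3,:3]@np.array(P,float)+T[:3,3];u=q[:2]/q[2];u=u*(1+s["k1"]*(u@u))
    K=np.array(s["intrinsics"]);return np.array([K[0,0]*u[0]+K[0,2],K[1,1]*u[1]+K[1,2]])
E
python3 - <<'E'
from station import *
from h import *
np.set_printoptions(precision=1,suppress=True)
s=snapshot("top"); print("cam",ray(s,(320,200))[0])
f=lambda x,y:(x/4.4+225-.39,y/4.4+90-.39)
pts={"L pad top edge l":((79,377),49),"L pad top edge r":((175,375),49),
"L pad bot l":((82,394),16),
"L bolt fl":((74,518),24),"L bolt fr":((195,511),24),"L bolt bl":((61,262),24),"L bolt br":((180,256),24),
"R pad l":((555,531),49),"R pad r":((650,524),49),
"R bolt fl":((543,548),24),"R bolt fr":((663,534),24),"R bolt bl":((510,293),24),"R bolt br":((627,279),24)}
for k,(p,z) in pts.items(): print(k,onz(s,f(*p),z))
sc=snapshot("scene"); g=lambda x,y:(x/3.1+240-.34,y/3.1+170-.34)
for k,p,z in (("L lip l top",(496,88),49),("L lip r top",(446,131),49),("R lip l",(107,201),49),("R lip r",(45,240),49),
  ("L bolt fl",(417,31),24),("L bolt fr",(349,77),24),("R fr",(28,263),24),("R br",(192,414),24),("L br",(514,208),24),("bottle top",(299,160),88),("bottle base",(297,228),0)): print("scene",k,onz(sc,g(*p),z))
E
```

```text
cam [ 319.4   28.6 1722.2]
L pad top edge l [636.4 238.1  49. ]
L pad top edge r [639.5 165.2  49. ]
L pad bot l [629.3 239.5  16. ]
L bolt fl [531.2 241.3  24. ]
L bolt fr [538.4 148.8  24. ]
L bolt bl [731.7 258.2  24. ]
L bolt br [738.5 166.   24. ]
R pad l [ 525.1 -126.1   49. ]
R pad r [ 531.8 -198.2   49. ]
R bolt fl [ 514.8 -119.2   24. ]
R bolt fr [ 527.4 -211.6   24. ]
R bolt bl [714.5 -91.8  24. ]
R bolt br [ 727.5 -183.1   24. ]
scene L lip l top [639.4 234.5  49. ]
scene L lip r top [648.9 162.6  49. ]
scene R lip l [ 528.  -127.5   49. ]
scene R lip r [ 529.8 -192.8   49. ]
scene L bolt fl [527.1 239.9  24. ]
scene L bolt fr [532.1 148.   24. ]
scene R fr [ 525.8 -210.5   24. ]
scene R br [ 726.9 -181.6   24. ]
scene L br [737.7 168.   24. ]
scene bottle top [615.4  15.3  88. ]
scene bottle base [625.7   9.9   0. ]
```

>>> {"api": "carry_out", "payload": {"plan": [{"ty": -1.5,"tz": -0.6,"yaw": -1,"hand": 1},{"ty": -4.5,"tz": -1.7,"yaw": -2,"hand": 1},{"ty": -8,"tz": -3,"yaw": -4,"hand": 1},{"ty": -11.5,"tz": -4.3,"yaw": -6,"hand": 1},{"ty": -15,"tz": -5.6,"yaw": -8,"hand": 1},{"ty": -18.5,"tz": -6.9,"yaw": -10,"hand": 1},{"ty": -22,"tz": -8.2,"yaw": -12,"hand": 1},{"ty": -25.5,"tz": -9.5,"yaw": -14,"hand": 1},{"ty": -29,"tz": -10.8,"yaw": -16,"hand": 1},{"ty": -32.5,"tz": -12.1,"yaw": -18,"hand": 1},{"ty": -36,"tz": -13.4,"yaw": -18.1,"hand": 1},{"ty": -39.5,"tz": -14.7,"yaw": -18.1,"hand": 1},{"ty": -43,"tz": -16,"yaw": -18.1,"hand": 1},{"ty": -46.5,"tz": -17.3,"yaw": -18.1,"hand": 1},{"ty": -50,"tz": -18.6,"yaw": -18.1,"hand": 1},{"ty": -53.5,"tz": -19.9,"yaw": -18.1,"hand": 1},{"ty": -57,"tz": -21.2,"yaw": -18.1,"hand": 1},{"ty": -59.5,"tz": -22.2,"yaw": -18.1,"hand": 1},{"ty": -59.8,"tz": -22.3,"yaw": -18.1,"hand": 1},{"ty": -59.8,"tz": -22.3,"yaw": -18.1,"hand": 1}], "newtons": 10}}

```text
validation failed for argument at $.pl...
```

```bash
python3 - <<'E'
from station import *
from h import *
np.set_printoptions(precision=4,suppress=True)
o=get_obs()
for k in("clock","ee_pos","tcp_rot","finger_gap","ft_force"): print(k,o[k])
s=snapshot("wrist"); cv2.imwrite("pics/c_wrist.png",s["image"])
print("tcp px",proj(s,o["ee_pos"]))
E
```

```text
clock 0.25
ee_pos [131.9708 559.2921 204.9268]
tcp_rot [[-0.0004 -0.9733  0.2297]
 [-0.001   0.2297  0.9733]
 [-1.      0.0002 -0.001 ]]
finger_gap 1.0001624268813616
ft_force [0.4264 0.5251 0.7683]
tcp px [317.4222 249.5216]
```

View pics/c_wrist.png

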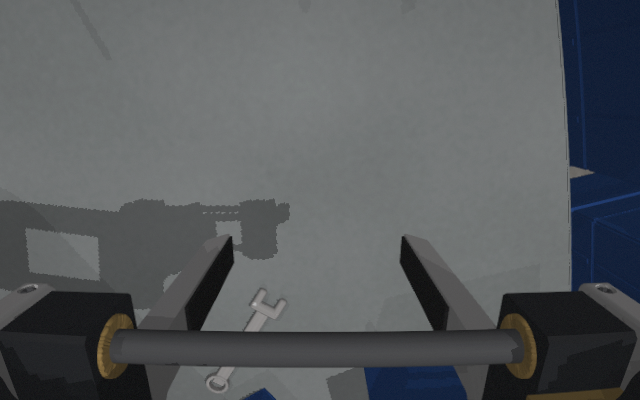

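The call was refused, so the arm has not moved. The rows probably need every key, so I'll add tx.

>>> {"api": "carry_out", "payload": {"plan": [{"tx": 0,"ty": -1.5,"tz": -0.6,"yaw": -1,"hand": 1},{"tx": 0,"ty": -4.5,"tz": -1.7,"yaw": -2,"hand": 1}], "newtons": 10}}

```text
clock: 0.47
ee_pos: [170.1, 533.3, 204.9]
tcp_rot: [[-0.001, -0.982, 0.191], [-0.0, 0.191, 0.982], [-1.0, 0.001, -0.0]]
ft_force: [0.3, 1.2, -0.7]
finger_gap: 0.895
```

>>> {"api": "carry_out", "payload": {"plan": [{"tx": 0,"ty": -3,"tz": -1.3,"yaw": -2,"hand": 1},{"tx": 0,"ty": -6.4,"tz": -2.7,"yaw": -4,"hand": 1},{"tx": 0,"ty": -9.8,"tz": -4.1,"yaw": -6,"hand": 1},{"tx": 0,"ty": -13.2,"tz": -5.5,"yaw": -8,"hand": 1},{"tx": 0,"ty": -16.6,"tz": -6.9,"yaw": -10,"hand": 1},{"tx": 0,"ty": -20,"tz": -8.4,"yaw": -12,"hand": 1},{"tx": 0,"ty": -23.4,"tz": -9.8,"yaw": -14,"hand": 1},{"tx": 0,"ty": -26.8,"tz": -11.2,"yaw": -15.9,"hand": 1},{"tx": 0,"ty": -30.2,"tz": -12.6,"yaw": -15.9,"hand": 1},{"tx": 0,"ty": -33.6,"tz": -14,"yaw": -15.9,"hand": 1},{"tx": 0,"ty": -37,"tz": -15.5,"yaw": -15.9,"hand": 1},{"tx": 0,"ty": -40.4,"tz": -16.9,"yaw": -15.9,"hand": 1},{"tx": 0,"ty": -43.8,"tz": -18.3,"yaw": -15.9,"hand": 1},{"tx": 0,"ty": -47.2,"tz": -19.7,"yaw": -15.9,"hand": 1},{"tx": 0,"ty": -50.6,"tz": -21.1,"yaw": -15.9,"hand": 1},{"tx": 0,"ty": -53,"tz": -22.1,"yaw": -15.9,"hand": 1},{"tx": 0,"ty": -54.7,"tz": -22.8,"yaw": -15.9,"hand": 1},{"tx": 0,"ty": -54.7,"tz": -22.8,"yaw": -15.9,"hand": 1},{"tx": 0,"ty": -54.7,"tz": -22.8,"yaw": -15.9,"hand": 1}], "newtons": 10}}

```text
clock: 2.05
ee_pos: [663.8, 204.5, 203.4]
tcp_rot: [[-0.003, -0.996, -0.084], [0.0, -0.084, 0.996], [-1.0, 0.003, 0.0]]
ft_force: [0.3, 0.2, 0.4]
finger_gap: 0.005
```

```bash
python3 - <<'E'
from station import *
from h import *
np.set_printoptions(precision=4,suppress=True)
o=get_obs()
for k in("clock","ee_pos","tcp_rot","finger_gap","ft_force"): print(k,o[k])
s=snapshot("wrist"); cv2.imwrite("pics/d_wrist.png",s["image"])
s2=snapshot("top"); cv2.imwrite("pics/d_top.png",cv2.resize(s2["image"][60:240,200:400],None,fx=3.3,fy=3.3))
print("tcp px",proj(s,o["ee_pos"]),"pred lip pts",[proj(s,p) for p in([643-3,204+35,49],[643+3,204-35,49],[663,205,19])], ray(s,(0,0))[0])
E
```

```text
clock 2.05
ee_pos [663.775  204.5471 203.3953]
tcp_rot [[-0.0028 -0.9965 -0.0839]
 [ 0.0002 -0.0839  0.9965]
 [-1.      0.0028  0.0005]]
finger_gap 0.005018057468282364
ft_force [0.3449 0.2399 0.3843]
tcp px [317.215  249.7483] pred lip pts [array([354.3245, 164.5571]), array([282.038, 164.652]), array([317.3953, 178.1322])] [583.7907 197.4428 383.1838]
```

View pics/d_wrist.png

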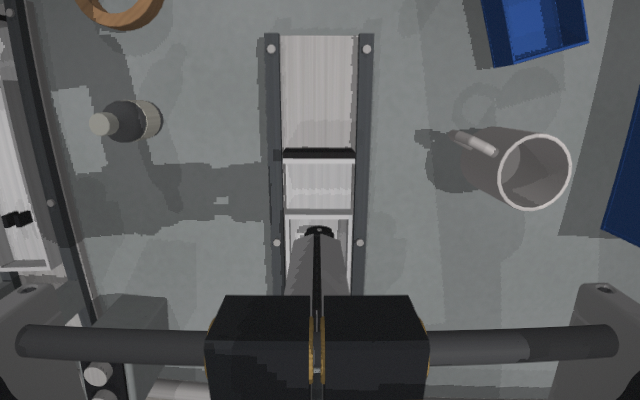

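View pics/d_top.png

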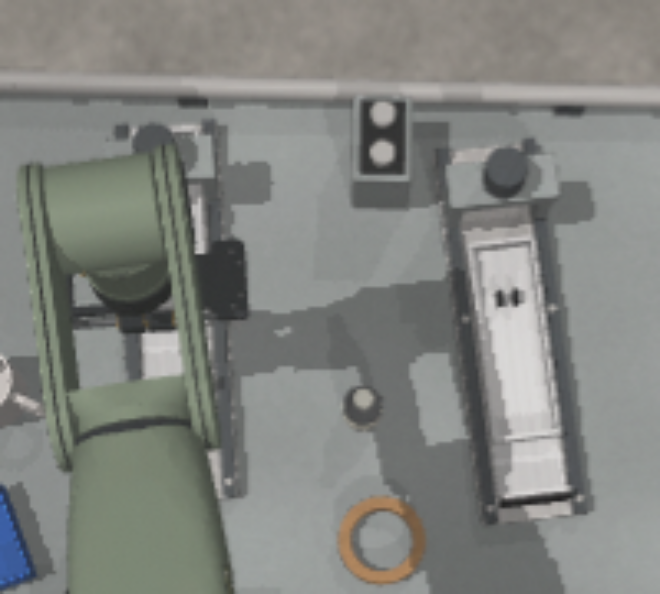

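The wrist view agrees with my measurement. The lip's hooking edge lies at row ~163 (predicted 164.6) and its ends at columns 283 and 355 (predicted 282 and 354). The pocket runs to row ~212, so the TCP's foot at (317,178) falls inside it. Now I'll go down.

>>> {"api": "carry_out", "payload": {"plan": [{"tx": 2,"ty": 0,"tz": 0,"yaw": 0,"hand": 1},{"tx": 5,"ty": 0,"tz": 0,"yaw": 0,"hand": 1},{"tx": 8,"ty": 0,"tz": 0,"yaw": 0,"hand": 1},{"tx": 11,"ty": 0,"tz": 0,"yaw": 0,"hand": 1},{"tx": 13,"ty": 0,"tz": 0,"yaw": 0,"hand": 1},{"tx": 14.5,"ty": 0,"tz": 0,"yaw": 0,"hand": 1},{"tx": 15.5,"ty": 0,"tz": 0,"yaw": 0,"hand": 1},{"tx": 16.4,"ty": 0,"tz": 0,"yaw": 0,"hand": 1},{"tx": 17,"ty": 0,"tz": 0,"yaw": 0,"hand": 1},{"tx": 17.4,"ty": 0,"tz": 0,"yaw": 0,"hand": 1},{"tx": 17.4,"ty": 0,"tz": 0,"yaw": 0,"hand": 1},{"tx": 17.4,"ty": 0,"tz": 0,"yaw": 0,"hand": 1}]}}

```text
clock: 3.15
ee_pos: [662.9, 206.2, 30.7]
tcp_rot: [[-0.001, -0.996, -0.086], [0.001, -0.086, 0.996], [-1.0, 0.001, 0.001]]
ft_force: [0.1, -0.5, 0.0]
finger_gap: 0.01
```

```bash
python3 - <<'E'
from station import *
from h import *
s=snapshot("wrist"); cv2.imwrite("pics/e_wrist.png",s["image"])
s=snapshot("scene"); cv2.imwrite("pics/e_scene.png",cv2.resize(s["image"][150:300,320:500],None,fx=4,fy=4))
E
```

```text
(no output)
```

View pics/e_wrist.png

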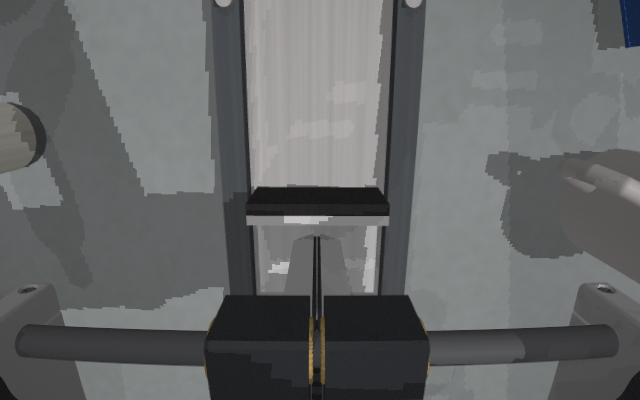

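View pics/e_scene.png

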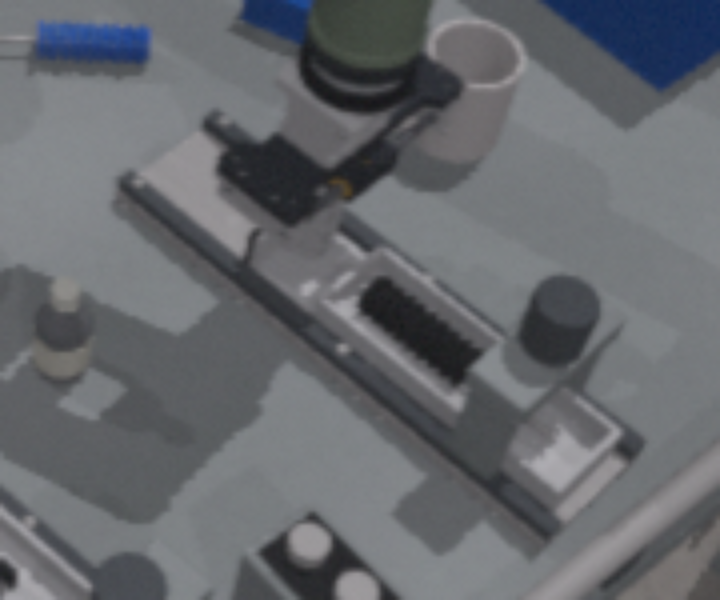

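The fingertips are in the pocket behind the lip, centred at column ~317 against the lip's 247–389, and the brush is clear. I'll pull smoothly along tool +y.

>>> {"api": "carry_out", "payload": {"plan": [{"tx": 0.2,"ty": 0.4,"tz": 0,"yaw": 0,"hand": 1},{"tx": 0.2,"ty": 0.8,"tz": 0,"yaw": 0,"hand": 1},{"tx": 0.2,"ty": 1.2,"tz": 0,"yaw": 0,"hand": 1},{"tx": 0.2,"ty": 1.6,"tz": 0,"yaw": 0,"hand": 1},{"tx": 0.2,"ty": 2.1,"tz": 0,"yaw": 0,"hand": 1},{"tx": 0.2,"ty": 2.7,"tz": 0,"yaw": 0,"hand": 1},{"tx": 0.2,"ty": 3.3,"tz": 0,"yaw": 0,"hand": 1},{"tx": 0.2,"ty": 3.9,"tz": 0,"yaw": 0,"hand": 1},{"tx": 0.2,"ty": 4.5,"tz": 0,"yaw": 0,"hand": 1},{"tx": 0.2,"ty": 5.1,"tz": 0,"yaw": 0,"hand": 1},{"tx": 0.2,"ty": 5.7,"tz": 0,"yaw": 0,"hand": 1},{"tx": 0.2,"ty": 6.3,"tz": 0,"yaw": 0,"hand": 1},{"tx": 0.2,"ty": 6.9,"tz": 0,"yaw": 0,"hand": 1},{"tx": 0.2,"ty": 7.5,"tz": 0,"yaw": 0,"hand": 1},{"tx": 0.2,"ty": 8.1,"tz": 0,"yaw": 0,"hand": 1},{"tx": 0.2,"ty": 8.6,"tz": 0,"yaw": 0,"hand": 1},{"tx": 0.2,"ty": 9,"tz": 0,"yaw": 0,"hand": 1},{"tx": 0.2,"ty": 9.3,"tz": 0,"yaw": 0,"hand": 1},{"tx": 0.2,"ty": 9.5,"tz": 0,"yaw": 0,"hand": 1},{"tx": 0.2,"ty": 9.5,"tz": 0,"yaw": 0,"hand": 1}]}}

```text
clock: 4.92
ee_pos: [567.7, 197.8, 29.0]
tcp_rot: [[-0.002, -0.996, -0.086], [0.0, -0.086, 0.996], [-1.0, 0.002, 0.0]]
ft_force: [1.7, 0.5, 0.0]
finger_gap: 0.004
```

```bash
python3 - <<'E'
from station import *
from h import *
s=snapshot("wrist"); cv2.imwrite("pics/f_wrist.png",s["image"])
E
```

```text
(no output)
```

View pics/f_wrist.png

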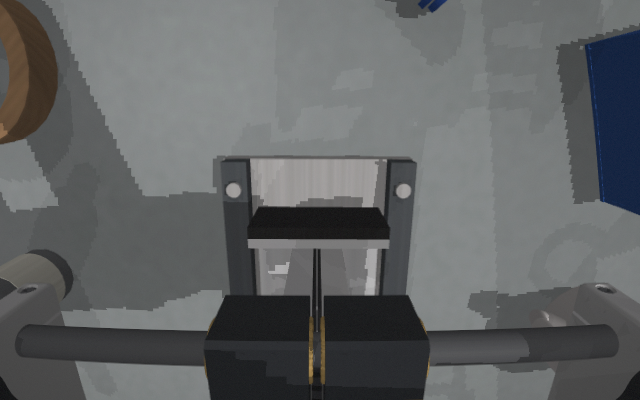

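The tray is following the fingers (lip now at row ~243, sliding force ~1.7 N). I'll carry on and slow down towards the stop.

>>> {"api": "carry_out", "payload": {"plan": [{"tx": 0,"ty": 0.3,"tz": 0,"yaw": 0,"hand": 1},{"tx": 0,"ty": 0.7,"tz": 0,"yaw": 0,"hand": 1},{"tx": 0,"ty": 1.1,"tz": 0,"yaw": 0,"hand": 1},{"tx": 0,"ty": 1.5,"tz": 0,"yaw": 0,"hand": 1},{"tx": 0,"ty": 1.9,"tz": 0,"yaw": 0,"hand": 1},{"tx": 0,"ty": 2.3,"tz": 0,"yaw": 0,"hand": 1},{"tx": 0,"ty": 2.7,"tz": 0,"yaw": 0,"hand": 1},{"tx": 0,"ty": 3.1,"tz": 0,"yaw": 0,"hand": 1},{"tx": 0,"ty": 3.4,"tz": 0,"yaw": 0,"hand": 1},{"tx": 0,"ty": 3.7,"tz": 0,"yaw": 0,"hand": 1},{"tx": 0,"ty": 3.9,"tz": 0,"yaw": 0,"hand": 1},{"tx": 0,"ty": 4,"tz": 0,"yaw": 0,"hand": 1},{"tx": 0,"ty": 4.1,"tz": 0,"yaw": 0,"hand": 1}]}}

```text
clock: 6.05
ee_pos: [526.6, 194.2, 28.8]
tcp_rot: [[-0.002, -0.996, -0.086], [0.0, -0.086, 0.996], [-1.0, 0.002, 0.0]]
ft_force: [2.8, 2.0, -1.6]
finger_gap: 0.007
```

>>> {"api": "carry_out", "payload": {"plan": [{"tx": 0,"ty": 0.1,"tz": 0,"yaw": 0,"hand": 1},{"tx": 0,"ty": 0.2,"tz": 0,"yaw": 0,"hand": 1},{"tx": 0,"ty": 0.3,"tz": 0,"yaw": 0,"hand": 1},{"tx": 0,"ty": 0.4,"tz": 0,"yaw": 0,"hand": 1},{"tx": 0,"ty": 0.4,"tz": 0,"yaw": 0,"hand": 1}]}}

```text
clock: 6.47
ee_pos: [523.8, 193.9, 28.9]
tcp_rot: [[0.001, -0.996, -0.086], [0.001, -0.086, 0.996], [-1.0, -0.001, 0.001]]
ft_force: [4.9, 2.5, -3.1]
finger_gap: 0.009
```

>>> {"api": "carry_out", "payload": {"plan": [{"tx": 0,"ty": 0.1,"tz": 0,"yaw": 0,"hand": 1},{"tx": 0,"ty": 0.2,"tz": 0,"yaw": 0,"hand": 1},{"tx": 0,"ty": 0.3,"tz": 0,"yaw": 0,"hand": 1},{"tx": 0,"ty": 0.4,"tz": 0,"yaw": 0,"hand": 1},{"tx": 0,"ty": 0.4,"tz": 0,"yaw": 0,"hand": 1}]}}

```text
clock: 6.88
ee_pos: [523.9, 193.8, 29.2]
tcp_rot: [[0.01, -0.996, -0.086], [0.002, -0.086, 0.996], [-1.0, -0.01, 0.001]]
ft_force: [10.8, 2.1, -9.5]
finger_gap: 0.006
```

The TCP has not moved while the force has risen to 11 N, so the tray is against its stop. I'll back off the lip and lift.

>>> {"api": "carry_out", "payload": {"plan": [{"tx": 0,"ty": -0.4,"tz": 0,"yaw": 0,"hand": 1},{"tx": 0,"ty": -0.8,"tz": 0,"yaw": 0,"hand": 1},{"tx": 0,"ty": -1.2,"tz": 0,"yaw": 0,"hand": 1},{"tx": -0.5,"ty": -1.3,"tz": 0,"yaw": 0,"hand": 1},{"tx": -2,"ty": -1.3,"tz": 0,"yaw": 0,"hand": 1},{"tx": -5,"ty": -1.3,"tz": 0,"yaw": 0,"hand": 1},{"tx": -8,"ty": -1.3,"tz": 0,"yaw": 0,"hand": 1},{"tx": -11,"ty": -1.3,"tz": 0,"yaw": 0,"hand": 1},{"tx": -14,"ty": -1.3,"tz": 0,"yaw": 0,"hand": 1},{"tx": -16,"ty": -1.3,"tz": 0,"yaw": 0,"hand": 1},{"tx": -16.5,"ty": -1.3,"tz": 0,"yaw": 0,"hand": 1},{"tx": -16.5,"ty": -1.3,"tz": 0,"yaw": 0,"hand": 1}]}}

```text
clock: 7.88
ee_pos: [536.2, 194.9, 196.5]
tcp_rot: [[0.013, -0.996, -0.086], [0.002, -0.086, 0.996], [-1.0, -0.013, 0.001]]
ft_force: [-0.9, 0.3, 0.3]
finger_gap: 0.006
```

```bash
python3 - <<'E'
from station import *
from h import *
o=get_obs(); print(o["ee_pos"],o["tcp_rot"],o["ft_force"])
s=snapshot("wrist"); cv2.imwrite("pics/g_wrist.png",s["image"])
print([proj(s,p) for p in([515,193,49],[504,192,49])])
s=snapshot("scene"); cv2.imwrite("pics/g_scene.png",cv2.resize(s["image"][150:300,320:500],None,fx=4,fy=4))
E
```

```text
[536.24893048 194.87222161 196.50420938] [[ 0.01324599 -0.99619751 -0.08611082]
 [ 0.00233667 -0.0860873   0.99628486]
 [-0.99990954 -0.01339799  0.00118748]] [-0.8908724   0.25155371  0.31739867]
[array([316.81405379, 162.82797029]), array([316.76505183, 151.24333195])]
```

View pics/g_wrist.png

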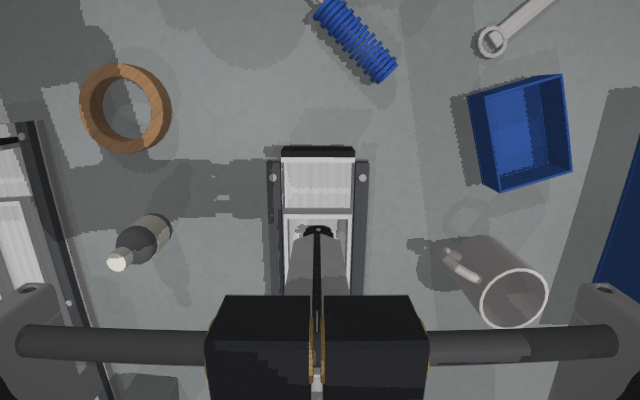

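View pics/g_scene.png

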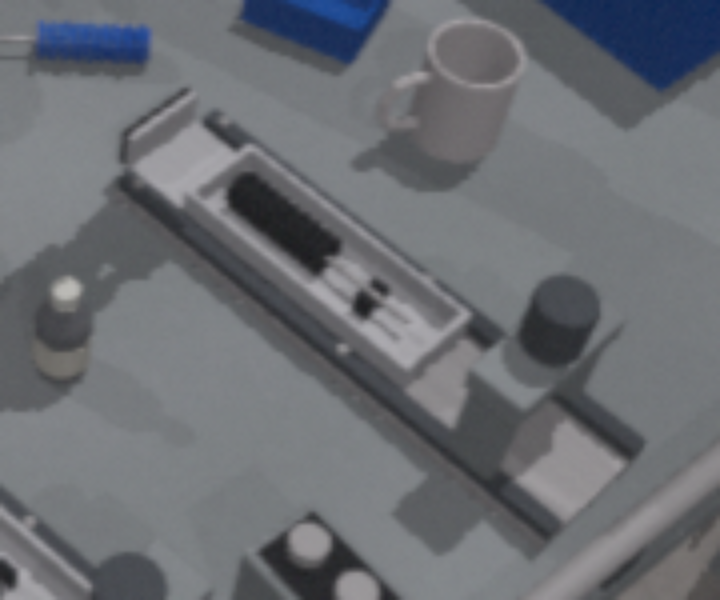

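The loaded tray is out: its lip is beyond the rail's front bolts and the brush still lies in the well. Next I'll go to the robot side of the empty tray's pad.

>>> {"api": "carry_out", "payload": {"plan": [{"tx": 0,"ty": 0.4,"tz": -1.5,"yaw": 0,"hand": 1},{"tx": 0,"ty": 1,"tz": -4.5,"yaw": -1,"hand": 1},{"tx": 0,"ty": 1.8,"tz": -8,"yaw": -1.5,"hand": 1},{"tx": 0,"ty": 2.6,"tz": -11.5,"yaw": -2,"hand": 1},{"tx": 0,"ty": 3.4,"tz": -15,"yaw": -2.5,"hand": 1},{"tx": 0,"ty": 4.2,"tz": -18.5,"yaw": -3,"hand": 1},{"tx": 0,"ty": 5,"tz": -22,"yaw": -3,"hand": 1},{"tx": 0,"ty": 5.8,"tz": -25.5,"yaw": -3,"hand": 1},{"tx": 0,"ty": 6.6,"tz": -29,"yaw": -3,"hand": 1},{"tx": 0,"ty": 7.4,"tz": -32.5,"yaw": -3,"hand": 1},{"tx": 0,"ty": 8,"tz": -35,"yaw": -3,"hand": 1},{"tx": 0,"ty": 8.2,"tz": -35.8,"yaw": -3,"hand": 1},{"tx": 0,"ty": 8.2,"tz": -35.8,"yaw": -3,"hand": 1},{"tx": 0,"ty": 8.2,"tz": -35.8,"yaw": -3,"hand": 1}]}}

```text
clock: 9.15
ee_pos: [482.2, -168.3, 190.4]
tcp_rot: [[0.004, -0.991, -0.137], [0.004, -0.137, 0.991], [-1.0, -0.004, 0.003]]
ft_force: [-0.2, -0.2, 0.4]
finger_gap: 0.005
```

```bash
python3 - <<'E'
from station import *
from h import *
np.set_printoptions(precision=4,suppress=True)
s=snapshot("wrist"); cv2.imwrite("pics/i_wrist.png",s["image"]); o=get_obs(); print(o["ee_pos"],o["tcp_rot"])
pf=np.array([522.5,-164,49]);y=np.array([-.137,.9905,0])
print([proj(s,p) for p in(pf+35*y,pf-35*y,o["ee_pos"]*[1,1,0]+[0,0,30])])
t=snapshot("top"); im=t["image"]; cv2.imwrite("pics/i_top.png",cv2.resize(im[90:240,220:400],None,fx=4,fy=4,interpolation=cv2.INTER_CUBIC))
E
```

```text
[ 482.5756 -167.7976  190.7599] [[ 0.0046 -0.9903 -0.1386]
 [ 0.0033 -0.1385  0.9904]
 [-1.     -0.005   0.0026]]
[array([350.8578, 227.4385]), array([279.7033, 227.482 ]), array([316.9761, 183.265 ])]
```

View pics/i_wrist.png

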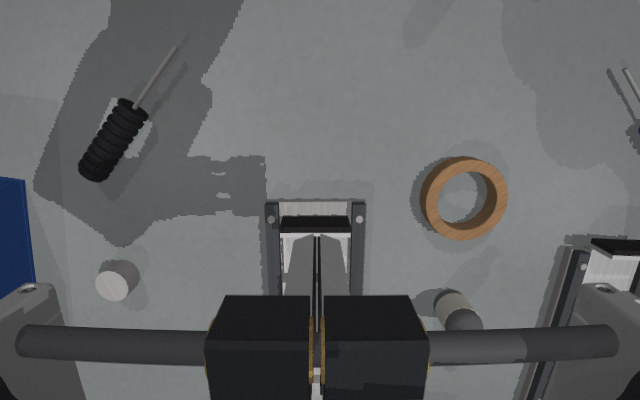

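View pics/i_top.png

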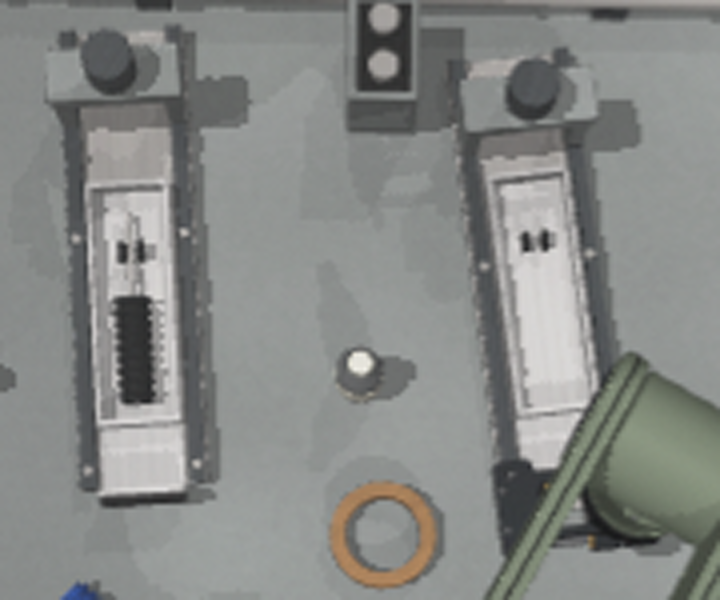

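The pad's top lies at row ~225 in columns 280–351, where I predicted it, and the tool's foot is clear of it at (317,183). I'll go down, then push along tool -y.

>>> {"api": "carry_out", "payload": {"plan": [{"tx": 2,"ty": 0,"tz": 0,"yaw": 0,"hand": 1},{"tx": 5,"ty": 0,"tz": 0,"yaw": 0,"hand": 1},{"tx": 8,"ty": 0,"tz": 0,"yaw": 0,"hand": 1},{"tx": 11,"ty": 0,"tz": 0,"yaw": 0,"hand": 1},{"tx": 13.5,"ty": 0,"tz": 0,"yaw": 0,"hand": 1},{"tx": 15,"ty": 0,"tz": 0,"yaw": 0,"hand": 1},{"tx": 15.7,"ty": 0,"tz": 0,"yaw": 0,"hand": 1},{"tx": 15.9,"ty": 0,"tz": 0,"yaw": 0,"hand": 1},{"tx": 15.9,"ty": 0,"tz": 0,"yaw": 0,"hand": 1},{"tx": 15.9,"ty": 0,"tz": 0,"yaw": 0,"hand": 1}]}}

```text
clock: 10.08
ee_pos: [484.9, -167.2, 33.4]
tcp_rot: [[0.007, -0.99, -0.14], [0.002, -0.14, 0.99], [-1.0, -0.008, 0.001]]
ft_force: [0.5, 1.0, 1.1]
finger_gap: 0.004
```

>>> {"api": "carry_out", "payload": {"plan": [{"tx": 0,"ty": -0.5,"tz": 0,"yaw": 0,"hand": 1},{"tx": 0,"ty": -1,"tz": 0,"yaw": 0,"hand": 1},{"tx": 0,"ty": -1.5,"tz": 0,"yaw": 0,"hand": 1},{"tx": 0,"ty": -2,"tz": 0,"yaw": 0,"hand": 1},{"tx": 0,"ty": -2.5,"tz": 0,"yaw": 0,"hand": 1},{"tx": 0,"ty": -3,"tz": 0,"yaw": 0,"hand": 1},{"tx": 0,"ty": -3.5,"tz": 0,"yaw": 0,"hand": 1},{"tx": 0,"ty": -4,"tz": 0,"yaw": 0,"hand": 1},{"tx": 0,"ty": -4.5,"tz": 0,"yaw": 0,"hand": 1},{"tx": 0,"ty": -5,"tz": 0,"yaw": 0,"hand": 1},{"tx": 0,"ty": -5.5,"tz": 0,"yaw": 0,"hand": 1},{"tx": 0,"ty": -6,"tz": 0,"yaw": 0,"hand": 1}]}}

```text
clock: 11.08
ee_pos: [544.5, -158.8, 33.5]
tcp_rot: [[0.007, -0.99, -0.14], [0.002, -0.14, 0.99], [-1.0, -0.007, 0.001]]
ft_force: [-2.7, -2.0, -0.5]
finger_gap: 0.007
```

```bash
python3 - <<'E'
from station import *
from h import *
s=snapshot("wrist"); cv2.imwrite("pics/j_wrist.png",s["image"])
E
```

```text
(no output)
```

View pics/j_wrist.png

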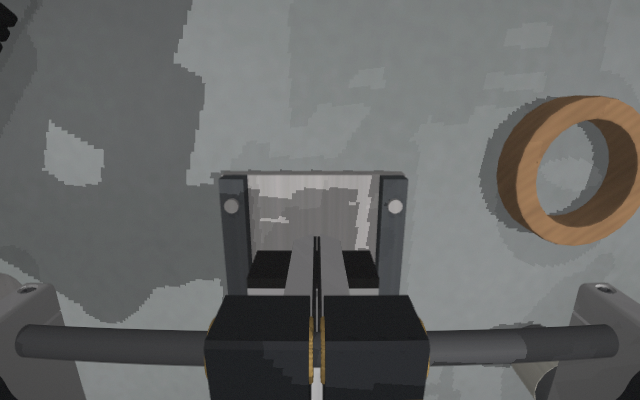

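The pad is in contact and the tray is sliding at ~3 N. By analogy with the other slide, about 64 mm remains.

>>> {"api": "carry_out", "payload": {"plan": [{"tx": 0,"ty": -0.4,"tz": 0,"yaw": 0,"hand": 1},{"tx": 0,"ty": -0.9,"tz": 0,"yaw": 0,"hand": 1},{"tx": 0,"ty": -1.4,"tz": 0,"yaw": 0,"hand": 1},{"tx": 0,"ty": -1.9,"tz": 0,"yaw": 0,"hand": 1},{"tx": 0,"ty": -2.4,"tz": 0,"yaw": 0,"hand": 1},{"tx": 0,"ty": -2.9,"tz": 0,"yaw": 0,"hand": 1},{"tx": 0,"ty": -3.4,"tz": 0,"yaw": 0,"hand": 1},{"tx": 0,"ty": -3.9,"tz": 0,"yaw": 0,"hand": 1},{"tx": 0,"ty": -4.4,"tz": 0,"yaw": 0,"hand": 1},{"tx": 0,"ty": -4.8,"tz": 0,"yaw": 0,"hand": 1},{"tx": 0,"ty": -5.2,"tz": 0,"yaw": 0,"hand": 1},{"tx": 0,"ty": -5.5,"tz": 0,"yaw": 0,"hand": 1},{"tx": 0,"ty": -5.7,"tz": 0,"yaw": 0,"hand": 1}]}}

```text
clock: 12.22
ee_pos: [602.5, -150.3, 34.2]
tcp_rot: [[0.009, -0.99, -0.14], [0.002, -0.14, 0.99], [-1.0, -0.009, 0.001]]
ft_force: [-3.2, -0.5, -2.6]
finger_gap: 0.004
```

>>> {"api": "carry_out", "payload": {"plan": [{"tx": 0,"ty": -0.1,"tz": 0,"yaw": 0,"hand": 1},{"tx": 0,"ty": -0.2,"tz": 0,"yaw": 0,"hand": 1},{"tx": 0,"ty": -0.3,"tz": 0,"yaw": 0,"hand": 1},{"tx": 0,"ty": -0.4,"tz": 0,"yaw": 0,"hand": 1},{"tx": 0,"ty": -0.4,"tz": 0,"yaw": 0,"hand": 1}]}}

```text
clock: 12.63
ee_pos: [606.7, -149.7, 34.3]
tcp_rot: [[0.009, -0.99, -0.14], [0.002, -0.14, 0.99], [-1.0, -0.009, 0.001]]
ft_force: [-2.5, -0.3, -1.6]
finger_gap: 0.009
```

>>> {"api": "carry_out", "payload": {"plan": [{"tx": 0,"ty": -0.1,"tz": 0,"yaw": 0,"hand": 1},{"tx": 0,"ty": -0.2,"tz": 0,"yaw": 0,"hand": 1},{"tx": 0,"ty": -0.3,"tz": 0,"yaw": 0,"hand": 1},{"tx": 0,"ty": -0.4,"tz": 0,"yaw": 0,"hand": 1},{"tx": 0,"ty": -0.4,"tz": 0,"yaw": 0,"hand": 1}]}}

```text
clock: 13.05
ee_pos: [610.2, -149.2, 34.4]
tcp_rot: [[0.008, -0.99, -0.141], [0.002, -0.141, 0.99], [-1.0, -0.008, 0.001]]
ft_force: [-5.0, -1.8, 0.5]
finger_gap: 0.011
```

>>> {"api": "carry_out", "payload": {"plan": [{"tx": 0,"ty": -0.1,"tz": 0,"yaw": 0,"hand": 1},{"tx": 0,"ty": -0.2,"tz": 0,"yaw": 0,"hand": 1},{"tx": 0,"ty": -0.3,"tz": 0,"yaw": 0,"hand": 1},{"tx": 0,"ty": -0.4,"tz": 0,"yaw": 0,"hand": 1},{"tx": 0,"ty": -0.4,"tz": 0,"yaw": 0,"hand": 1}]}}

```text
clock: 13.47
ee_pos: [610.2, -149.2, 34.4]
tcp_rot: [[-0.002, -0.99, -0.141], [0.002, -0.141, 0.99], [-1.0, 0.001, 0.002]]
ft_force: [-13.4, -1.7, 7.3]
finger_gap: 0.005
```

The TCP stays at 610.2 while the force rises to 13 N, so the tray is at its home stop. I'll back away and lift.

>>> {"api": "carry_out", "payload": {"plan": [{"tx": 0,"ty": 0.5,"tz": 0,"yaw": 0,"hand": 1},{"tx": 0,"ty": 1.2,"tz": 0,"yaw": 0,"hand": 1},{"tx": 0,"ty": 2,"tz": 0,"yaw": 0,"hand": 1},{"tx": 0,"ty": 3,"tz": 0,"yaw": 0,"hand": 1},{"tx": -1,"ty": 4,"tz": 0,"yaw": 0,"hand": 1},{"tx": -4,"ty": 5,"tz": 0,"yaw": 0,"hand": 1},{"tx": -7,"ty": 6.5,"tz": 0,"yaw": 0,"hand": 1},{"tx": -10,"ty": 8,"tz": 0,"yaw": 0,"hand": 1},{"tx": -13,"ty": 10,"tz": 0,"yaw": 0,"hand": 1},{"tx": -15,"ty": 12,"tz": 0,"yaw": 0,"hand": 1},{"tx": -17,"ty": 14,"tz": 0,"yaw": 0,"hand": 1},{"tx": -17,"ty": 16,"tz": 0,"yaw": 0,"hand": 1},{"tx": -17,"ty": 18,"tz": 0,"yaw": 0,"hand": 1},{"tx": -17,"ty": 18,"tz": 0,"yaw": 0,"hand": 1},{"tx": -17,"ty": 18,"tz": 0,"yaw": 0,"hand": 1}]}}

```text
clock: 14.72
ee_pos: [432.0, -175.0, 205.0]
tcp_rot: [[0.001, -0.99, -0.14], [0.001, -0.14, 0.99], [-1.0, -0.001, 0.001]]
ft_force: [-0.0, 0.4, -0.6]
finger_gap: 0.003
```

```bash
python3 - <<'E'
from station import *
from h import *
print(get_obs()["ee_pos"],get_obs()["ft_force"])
t=snapshot("top"); cv2.imwrite("pics/k_top.png",cv2.resize(t["image"][90:240,170:400],None,fx=3.4,fy=3.4,interpolation=cv2.INTER_CUBIC))
s=snapshot("scene"); cv2.imwrite("pics/k_scene.png",cv2.resize(s["image"][110:360,220:490],None,fx=2.3,fy=2.3,interpolation=cv2.INTER_CUBIC))
E
```

```text
[ 432.01495132 -174.98476298  204.99618294] [-0.02656367  0.35579895 -0.57884017]
```

View pics/k_top.png

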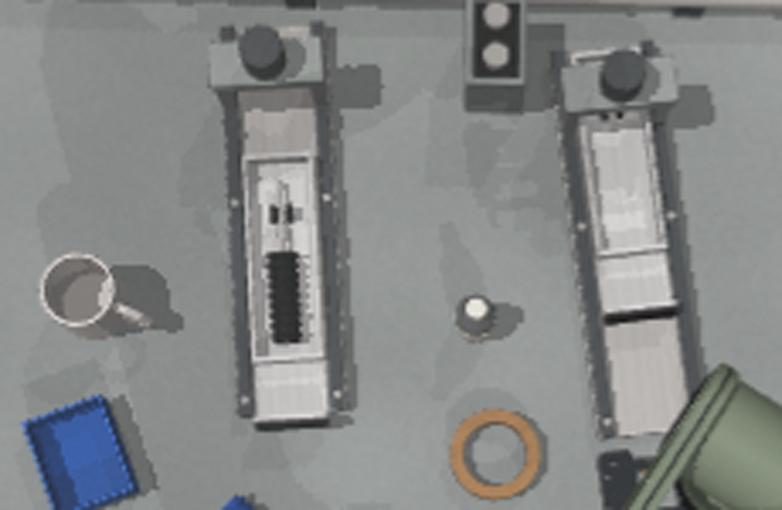

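View pics/k_scene.png

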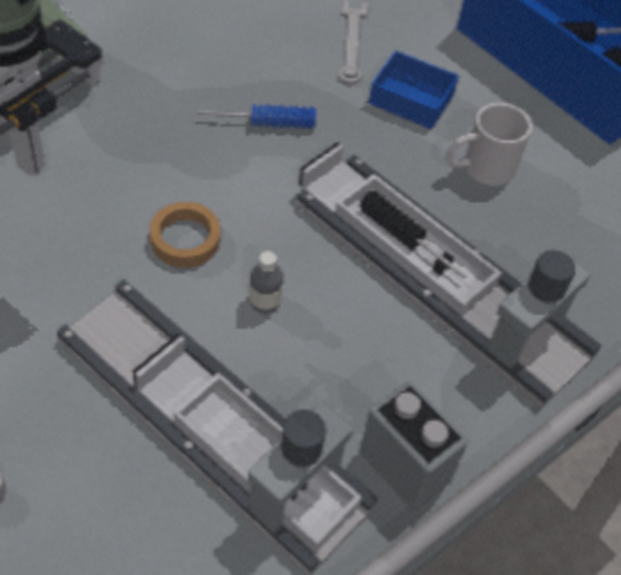

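In both views the loaded tray is out with the brush in its well, the empty tray is home, and nothing else has moved. Handing in.

```bash
python3 -c "
from station import *
print(close_job())"
```

```text
the job is handed in; nothing more can be done
None
```

Both trays are where you asked. I hooked the loaded tray with the shut fingertips and drew it out first, then pushed the empty tray home against its rubber pad. The job was handed in at about 15 s of robot time.

- **Loaded tray:** it slid about 130 mm, then stopped moving while the force rose to 11 N, so it is against its stop. The wrist picture put the lip 3–4 mm further out than I reckoned from the fingertip, which still agrees with about 130 mm of travel.
- **Empty tray:** it stopped moving while the force rose to 13 N. Its lip now sits in its rail the same way the loaded tray's did at the start.
- **Brush and bench:** the last top and scene pictures show the brush lying in its well and everything else in view where it was. The spare brush and gauge were outside those crops and I did not check them again, but the arm never went low near them.
- **At hand-in:** the robot was clear of everything, with about 0 N at the wrist.

The first move call was refused because its rows lacked tx. Nothing moved, and I sent it again with that key. No check failed.

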